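# Key a vial carousel onto its drive spindle and index it

## Robot

A 6-joint arm with a two-finger parallel gripper is mounted at the origin on the work surface. World frame = base frame: x ahead of the robot, y to its left, z up, the work surface at z = 0. Lengths are in m, angles in rad, forces in N, time in s.
With the tool pointing down it reaches from about 0.35 to 0.975 m from the base axis. Payload 4.9 kg.
Tool frame: the origin (TCP) lies at the very end of the fingers, on their centre line; the grasp point (between the pads) lies 19 mm behind it; z points along the fingers, y is the direction in which the jaws open and shut (so a half turn about z gives the same grasp; the last joint's range is limited). The gripper opens to 85 mm and grips with 20 to 120 N. Pads are 22 mm wide; open, the fingers measure 114 mm over their backs; the gripper's body (76 mm by 85 mm) begins 54 mm behind the grasp point. The pads swing forward as they close: fully open they stand 13 mm farther back than shut.
Start: joints at [-1.305, 0.053, 1.613, -0, 1.476, -0.119], TCP at [0.235, -0.579, 0.231] pointing down, gripper open.
Joint ranges: [-3.01, 3.01], [-1.01, 2.22], [0.06, 2.58], [-1.02, 4.17], [0.09, 2.62], [-3.14, 3.14]. Speed limits (rad/s): [2.57, 2.57, 3.14, 3.14, 3.14, 3.14].

## Interface

Orientations are given as a rotation vector (axis times angle).
In Python, from station import ctrl gives the robot as it stands.
- The arm moves only by the tool step_arm, never from a script. Its argument "moves" is a list of rows, each a list of 5 numbers: the opening, from 0 (shut) to 1 (fully open), then the shift along the world's x, y, z in m, then the turn about the world's z in degrees. A call has 1 to 20 rows; each row shifts and turns the pose as measured when the row begins; what a row does not reach is not made up. A row lasts 1/8 s, in which the tool goes at most 62.5 mm and 10.7 degrees, less where a joint would pass 70% of its speed; a pose out of reach is approached as far as the arm can. A call is refused whole if a number of a shift passes 0.0625 or a number of a turn 10.7, either way. A call with a gripper value outside its range is refused whole. The fingers move at their own pace and stop on an object; "newtons" is the grip in N (left out, the last holds). Time passes only in rows, so rows that do not move let the fingers close. It gives the time, the measured TCP pose, the force and the opening at its end, in the units of the state.
- ctrl.get_obs(): the state, without advancing time (a new reading comes with each control period).
- ctrl.get_image(name): name is "side" or "top"; returns a dict with "color" (480x640x3 uint8, red, green, blue), "camera_matrix" (3x3 intrinsics, pixels), "R" (3x3) and "t" (3): a world point X has camera coordinates R X + t. Camera axes: x right, y down, z forward; pixel columns grow to the right and rows downward; lengths in m; the calibration is good to about 2 mm. A picture is of the moment at which its call begins. There is no depth.
- ctrl.finish_job(): hands the job in, once; it reports no verdict.
Trained networks look in a picture, given as the dict that the camera call returned (one of the last four; its "shot" number tells which), for a name from the list of things; names that differ only in an ending like _2 or _b are one class to them, and where a whole thing is asked for, a point or a joint stands for the part that bears it (a point fixed in the world has none). Each returns a list of dicts, best first, with "p" (0 to 1); they miss things now and then, are a little off and sometimes report something else, mostly with a low value. They report only what shows in the picture. A call takes as long as a camera call. They do not tell look-alikes from the thing itself.
- ctrl.spot_in(picture, query): "bbox" ([left, top, right, bottom] in pixels, round what is visible of it).
The state is a dict: "t": time; "q": joint angles; "dq": joint speeds; "effort": joint torques, N m; "tool_pos": TCP position; "tool_rot": TCP orientation; "contact_force": force on the tool from outside, world axes, zero at the start; "wrist_torque": the same for the moment, N m; "opening": finger opening in m.
Only numpy, scipy, OpenCV 4.12 (cv2) and the standard library are available. Lean on these libraries where they do the work, as an engineer would, in place of code of your own. Each camera call takes 0.05 s, during which the arm holds its last target.

## Task

Lift the round vial carousel by its handle and set it over the upright shaft of the white drive unit. Pressing only lightly, turn it clockwise until its keyway drops over the shaft's key and it sits fully home on the spindle flange, then keep turning, spindle and all, until the carousel's pointer points straight at the steel index post at the front of the drive, and let go. Keep hold of the carousel and keep it level until it is home (left on the key it would lean over), do not force it, and leave the other things on the bench where they are.

Things in the scene. Friction and masses are not known exactly. Their poses are not given: they have to be found in the camera images.
- carousel: Loose vial carousel, 0.3 to 0.6 kg, standing on the bench: grey drum 108 mm across under an aluminium disc 116 mm across (top at z = 40 mm), small black vial caps to z = 44. Black handle bar on top, 40 mm long along the carousel's x, 16 mm thick across y, z = 45 to 86, on the axis. Origin: centre of the underside, z up. Pointer and keyway lie towards its own -x.
- handle (a point): Middle of the handle bar's grip, on the carousel's axis, 68 mm above its underside.
- pointer (a point): Tip of the pointer, a raised rib on the disc whose nose stands out past the rim: 66 mm from the axis towards the carousel's -x, 38 mm above its underside, directly above the keyway's direction.
- bore (a point): Mouth of the carousel's bore, at the centre of the underside: 26 mm diameter, 36 mm deep, with one keyway 10 mm wide reaching out to radius 23 mm, towards the carousel's -x.
- drive: White drive unit, fixed to the bench, 170 x 170 mm, housing top at z = 66 mm. Origin: centre of its underside, exactly below the spindle axis; z up, front towards its own -x. The spindle (dark flange, shaft and key) turns about the vertical axis, stiffly (about 0.22 N m), and stays where it is left; its angle is not measured.
- seat (a point): Centre of the flange's top on the spindle axis, 70 mm above the bench; flange 60 mm across. The carousel's underside rests here when fully home. Does not turn with the spindle.
- shaft_top (a point): Top of the upright steel shaft, 34 mm above the seat. Shaft diameter 24 mm, its last 6 mm a cone down to 15 mm. Does not turn with the spindle.
- key_top (a point): Point on the spindle axis at the height of the key's top, 12 mm above the seat. Key: 8 mm wide, radius 10 to 21 mm. Unkeyed, the carousel rides on it, and leans if let go. At the start the key points 0.35 to 1.25 rad counter-clockwise (from above) of the drive's front (-x). Pressing over about 10 N may drag the spindle round; over 40 N is forcing.
- index (a point): Point just inside the steel index post (7 mm diameter, 77 mm in front of the spindle axis, top at z = 118 of the drive) where the tip of the pointer must finally be: 66 mm from the spindle axis towards the drive's -x, 108 mm above the bench.
- vial_rack: Blue rack of small vials, 60 x 100 mm, 46 mm high, to be left alone. Origin: centre of underside.
- bottle: Amber bottle, 60 mm across, 105 mm high, to be left alone. Origin: centre of underside.
- beaker: Glass beaker, 68 mm across, 85 mm high, to be left alone. Origin: centre of underside.
- wrench: Wrench lying flat between the two places, 150 mm long along its x, to be left alone.
- jar: Small white jar, 40 mm across, 45 mm high, to be left alone. Origin: centre of underside.
- marker: Black marker pen lying on the bench, 12 mm thick, 120 mm long, to be left alone.
- collar: Steel shaft collar lying on the bench, 48 mm across, 16 mm high, to be left alone.
There are look-alikes about, which are no part of the job. Leave any red or yellow look-alike of the carousel alone. Leave any red look-alike of the drive alone.

How it is judged:
On the way, in this order (a step that is already met when the one before it is completed fails the run):
1. the carousel's bore is over the shaft, upright, its underside below the shaft's top (horizontal distance between carousel and drive below 0.004 m and height (world z) of carousel below 0.1 m and angle between carousel's own z axis and vertical below 0.11 rad), for 0.1 s.
2. the keyway is over the key: the carousel has dropped home on the flange (horizontal distance between carousel and drive below 0.003 m and height (world z) of carousel below 0.0735 m and angle between carousel's own z axis and vertical below 0.06 rad), for 0.1 s.
At the end, for the whole second after the job is handed in: The carousel sits fully home on the spindle flange (within 2.5 mm of height and 3 mm of the axis, level within 3 degrees), its pointer's tip within 8 mm of the index point, released and at rest (horizontal distance between carousel and drive below 0.003 m and height (world z) of carousel between 0.066 and 0.0725 m and angle between carousel's own z axis and vertical below 0.05 rad and horizontal distance between pointer and index below 0.008 m and linear speed of carousel below 0.01 m/s and angular speed of carousel below 0.05 rad/s); the robot touches nothing.
It fails at once if the carousel is forced against the drive with more than 40 N (contact force between carousel and drive above 40 N).
It fails at once if the carousel is tipped by more than 6 degrees, on the way or left leaning on the key (angle between carousel's own z axis and vertical above 0.11 rad).
It fails at once if something else on the bench is moved by more than 30 mm (distance of any of vial_rack, bottle, beaker, wrench, jar, marker, collar from where it was at the start of the episode above 0.03 m).
It also fails if it takes over 72 s, if anything falls off the work surface, if the arm or the gripper's body presses on something with over 40 N, if the wrist force passes 120 N, or if a joint passes its speed limit or range.

## Working session

There is one attempt and no reset: what is moved stays moved. The work goes in short steps, Python scripts to look and compute and a tool call to move; the robot and the scene stay as the last step left them, time stands still between calls to the robot, and variables do not carry over. Pictures are saved under pics/ and viewed, and the job is handed in when it is done.

Besides the shell and the picture viewer there is one more tool, called after "Request:" in YAML: its name, and indented under it one key for each argument. step_arm: Moves the arm, as the interface text tells. Its arguments: {"type":"object","properties":{"moves":{"type":"array","items":{"type":"array","items":{"type":"number"}}},"newtons":{"type":"number"}},"required":["moves"]}

```bash
mkdir -p pics; ls
cat > h.py <<'E'
from station import ctrl
import cv2, numpy as np, json
def shot(name,fn):
    im=ctrl.get_image(name); cv2.imwrite(fn,im["color"][:,:,::-1]); return im
def pix2z(im,u,v,z):
    K=np.array(im["camera_matrix"]);R=np.array(im["R"]);t=np.array(im["t"])
    c=-R.T@t; d=R.T@np.linalg.inv(K)@np.array([u,v,1.0]); return c+d*(z-c[2])/d[2]
def proj(im,X):
    K=np.array(im["camera_matrix"]);p=K@(np.array(im["R"])@np.array(X)+np.array(im["t"])); return p[:2]/p[2]
E
python3 - <<'E'
from h import *
o=ctrl.get_obs(); print(o)
for n in("top","side"):
    im=shot(n,f"pics/{n}0.png"); print(n,-np.array(im["R"]).T@im["t"])
    for q in ("carousel","drive","handle","pointer","index","shaft_top","seat","key_top","bore"):
        try: print(q,[(np.round(d["bbox"]).tolist(),round(d["p"],2)) for d in ctrl.spot_in(im,q)][:4])
        except Exception as e: print(q,e)
print(ctrl.get_obs()["t"])
E
```

```text
pics
{'t': 0.0, 'q': array([-1.30499339e+00,  5.33941735e-02,  1.61427704e+00,  1.53601576e-05,
        1.47603137e+00, -1.19011740e-01]), 'dq': array([-0.0001477 , -0.00189846, -0.00013978, -0.00161126, -0.00136749,
       -0.00019904]), 'effort': array([ 6.87540833e-04, -3.93678689e+01, -3.70177138e+01, -9.96902827e-05,
        7.09900531e-03, -1.05230879e-05]), 'tool_pos': array([ 0.23444954, -0.57868688,  0.23005003]), 'tool_rot': array([-3.08155394e+00, -6.00337914e-01,  2.18936017e-04]), 'contact_force': array([ 0.16009307, -0.14388349,  0.23517658]), 'wrist_torque': array([-0.02969287,  0.03691715,  0.02476663]), 'opening': 0.08514213196012121}
top [0.40340375 0.01101883 1.09259204]
carousel [([231.0, 122.0, 282.0, 178.0], 0.81), ([211.0, 210.0, 268.0, 265.0], 0.75), ([193.0, 289.0, 249.0, 345.0], 0.56)]
drive [([373.0, 189.0, 469.0, 282.0], 0.82), ([408.0, 308.0, 500.0, 402.0], 0.78)]
handle [([212.0, 212.0, 267.0, 268.0], 0.88), ([196.0, 290.0, 248.0, 346.0], 0.7), ([234.0, 124.0, 283.0, 174.0], 0.58)]
pointer [([195.0, 291.0, 251.0, 344.0], 0.89), ([214.0, 206.0, 268.0, 264
[... 793 characters left out ...]
dle [([268.0, 291.0, 334.0, 352.0], 0.94), ([181.0, 262.0, 240.0, 320.0], 0.84), ([355.0, 324.0, 426.0, 389.0], 0.8)]
pointer [([180.0, 258.0, 241.0, 316.0], 0.85), ([267.0, 292.0, 334.0, 352.0], 0.56)]
index [([307.0, 174.0, 384.0, 236.0], 0.89), ([410.0, 171.0, 464.0, 236.0], 0.8), ([269.0, 290.0, 337.0, 357.0], 0.27)]
shaft_top [([414.0, 176.0, 460.0, 234.0], 0.68), ([309.0, 178.0, 384.0, 238.0], 0.62)]
seat [([414.0, 174.0, 462.0, 238.0], 0.83), ([307.0, 176.0, 384.0, 237.0], 0.82)]
key_top [([409.0, 174.0, 460.0, 233.0], 0.81), ([309.0, 182.0, 384.0, 234.0], 0.66)]
bore [([270.0, 289.0, 336.0, 358.0], 0.81), ([355.0, 323.0, 428.0, 390.0], 0.76), ([183.0, 256.0, 242.0, 316.0], 0.64)]
1.0
```

View pics/top0.png

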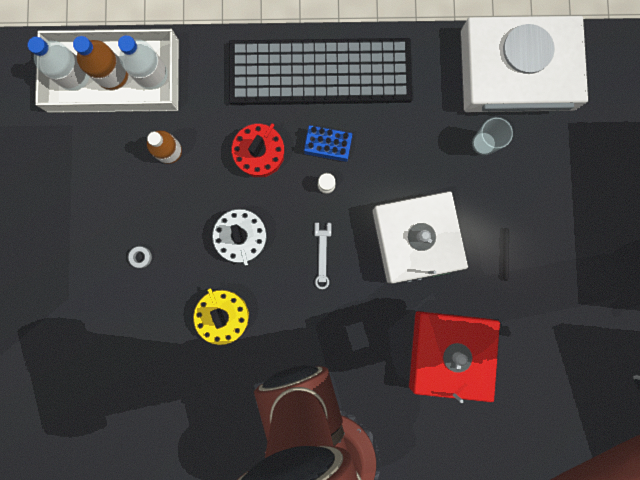

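View pics/side0.png

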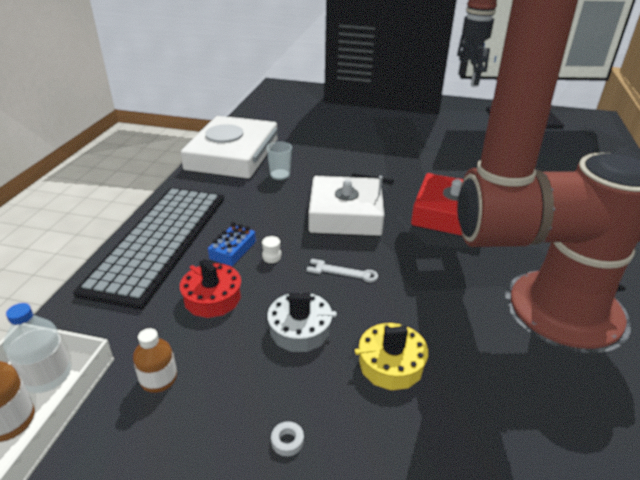

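The carousel candidates in the top view are grey (239,236), red (258,149) and yellow (221,317). The grey one fits, since red and yellow are excluded. The drive candidates are white (421,237) and red (456,357), and white fits. The white box at (525,62) is a balance. I'll enlarge a crop to confirm.

Run:
```python
from h import *
im=ctrl.get_image("top"); c=im["color"][:,:,::-1]
a=cv2.resize(c[195:275,200:280],(400,400),interpolation=cv2.INTER_CUBIC)
b=cv2.resize(c[187:287,370:470],(400,400),interpolation=cv2.INTER_CUBIC)
cv2.imwrite("pics/crop1.png",np.hstack([a,b]))
im=ctrl.get_image("side"); c=im["color"][:,:,::-1]
a=cv2.resize(c[280:360,260:340],(400,400),interpolation=cv2.INTER_CUBIC)
b=cv2.resize(c[165:245,305:385],(400,400),interpolation=cv2.INTER_CUBIC)
cv2.imwrite("pics/crop2.png",np.hstack([a,b]))
```

```text
(no output)
```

View pics/crop1.png

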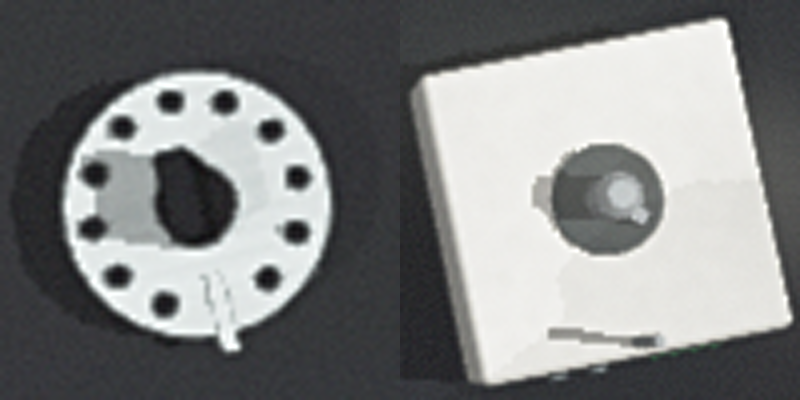

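View pics/crop2.png

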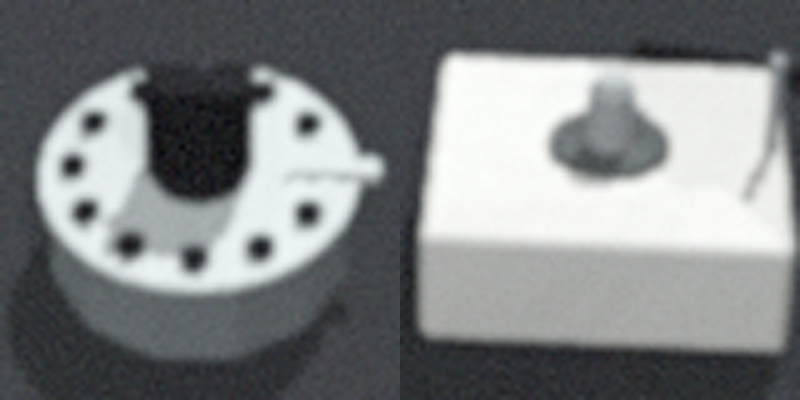

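The crops confirm the grey carousel, with its pointer nose at about (245.5,264.5). They also confirm the white drive: flange at (422,237), post top at about (434,272), and the key apparently at about (430,240.5). Next I'll measure them.

```bash
cat > meas.py <<'E'
from h import *
def unproj_img(im,z,x0,x1,y0,y1,s):
    # rectified top-down map at height z; rows: x decreasing, cols: y decreasing; s px per m
    W=int((y1-y0)*s);H=int((x1-x0)*s)
    jj,ii=np.meshgrid(np.arange(W),np.arange(H))
    X=np.stack([x1-ii/s,y1-jj/s,np.full(ii.shape,z)],-1).reshape(-1,3)
    K=np.array(im["camera_matrix"]);p=(K@(np.array(im["R"])@X.T+np.array(im["t"])[:,None]))
    m=(p[:2]/p[2]).T.reshape(H,W,2).astype(np.float32)
    return cv2.remap(im["color"][:,:,::-1].copy(),m[...,0],m[...,1],cv2.INTER_CUBIC)
E
python3 - <<'E'
from meas import *
im=ctrl.get_image("top")
for n,u,v,z in [("car",239,236,.04),("ptr",245.6,264.5,.038),("drv",422,237,.07),("post",434,272,.118),("key",430,240.5,.082),("shaft",425.5,235.5,.104)]:
    print(n,np.round(pix2z(im,u,v,z),4))
# carousel disc
g=cv2.cvtColor(im["color"],cv2.COLOR_RGB2GRAY)
def comp(mask,seed):
    n,l=cv2.connectedComponents(mask); return (l==l[seed[1],seed[0]]).astype(np.uint8)
m=(g>130).astype(np.uint8)
s=cv2.resize(g,None,fx=4,fy=4,interpolation=cv2.INTER_CUBIC)
def cont(seed,th):
    M=comp((s>th).astype(np.uint8),(seed[0]*4,seed[1]*4))
    c=max(cv2.findContours(M,cv2.RETR_EXTERNAL,cv2.CHAIN_APPROX_NONE)[0],key=len)[:,0,:]
    return (c+0.5)/4-0.5
c=cont((257,225),110)
P=np.array([pix2z(im,u,v,.04)[:2] for u,v in c])
from scipy.optimize import least_squares
f=least_squares(lambda p:np.hypot(P[:,0]-p[0],P[:,1]-p[1])-p[2],[*P.mean(0),.058],loss="soft_l1",f_scale=.0005)
r=np.hypot(*(P-f.x[:2]).T); tip=P[r>0.0625].mean(0); d=tip-f.x[:2]
print("carousel",f.x,r.max(),"ptr yaw",np.degrees(np.arctan2(d[1],d[0])))
c=cont((440,210),110)
P=np.array([pix2z(im,u,v,.066)[:2] for u,v in c]).astype(np.float32)
rc=cv2.minAreaRect(P*1000); print("drive rect",rc)
# edge fits
np.save("drv.npy",P)
# rectified drive views
d=pix2z(im,422,237,.07)
for z in (.082,.118):
    R=unproj_img(im,z,d[0]-.1,d[0]+.1,d[1]-.1,d[1]+.1,2500)
    cv2.imwrite(f"pics/rect{int(z*1000)}.png",R)
E
```

```text
car [0.4992 0.1818 0.04  ]
ptr [0.4369 0.1681 0.038 ]
drv [ 0.4876 -0.2113  0.07  ]
post [ 0.4126 -0.2227  0.118 ]
key [ 0.479  -0.2253  0.082 ]
shaft [ 0.4878 -0.2112  0.104 ]
carousel [0.50064207 0.18182216 0.05834164] 0.06666999832476213 ptr yaw -166.67469991766592
drive rect ((488.1885681152344, -207.270263671875), (170.8826141357422, 176.44056701660156), 10.074710845947266)
```

View pics/rect82.png

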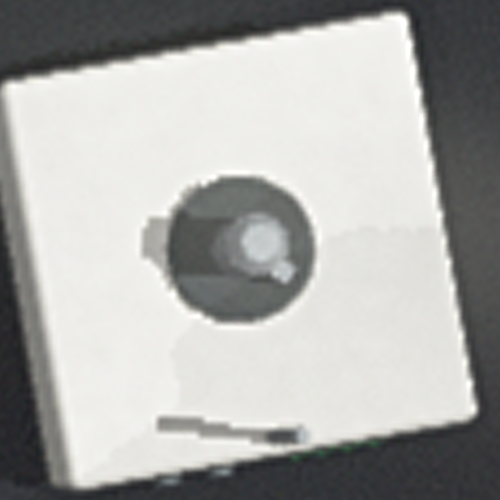

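Run:
```python
from meas import *
from scipy.optimize import least_squares
im=ctrl.get_image("top")
P=np.load("drv.npy").astype(float)
# edges: model rect 170 at z .066 in rotated frame, use right(-y), top(+x), bottom(-x) edges
th=np.radians(10.3);
for it in range(5):
    R=np.array([[np.cos(th),np.sin(th)],[-np.sin(th),np.cos(th)]]); c0=np.array([.488,-.21]); L=(P-c0)@R.T
    out={}
    for nm,a,b,sg in(("back",0,1,1),("right",1,0,-1),("front",0,1,-1)):
        m=(abs(L[:,a]*sg-.085)<.008)&(abs(L[:,b])<.06); k=np.polyfit(L[m,b],L[m,a],1); out[nm]=(k,m.sum())
    print(np.degrees(th),{k:(np.round(v[0],4),v[1]) for k,v in out.items()})
    th+=(-out["right"][0][0]*-1*0 + np.arctan(out["back"][0][0])*-1*0)
    break
# flange circle: radial max gradient at z=.07
g=cv2.GaussianBlur(cv2.cvtColor(im["color"],cv2.COLOR_RGB2GRAY),(0,0),.7).astype(np.float32)
def circ(c,r0,z,sign,angs,rr=.006):
    for _ in range(4):
        pts=[]
        for a in angs:
            rs=np.arange(r0-rr,r0+rr,.0003)
            uv=np.array([proj(im,[c[0]+r*np.cos(a),c[1]+r*np.sin(a),z]) for r in rs],np.float32)
            v=cv2.remap(g,uv[:,0][:,None],uv[:,1][:,None],cv2.INTER_LINEAR)[:,0]
            dg=sign*np.gradient(v); i=dg.argmax()
            pts.append([c[0]+rs[i]*np.cos(a),c[1]+rs[i]*np.sin(a)])
        p=np.array(pts); f=least_squares(lambda q:np.hypot(*(p-q[:2]).T)-q[2],[*c,r0],loss="soft_l1",f_scale=.0004); c=f.x[:2]
    return f.x,np.sqrt(np.mean(f.fun**2))
A=np.radians(np.arange(0,360,5))
print("flange",circ(np.array([.4876,-.2113]),.03,.07,1,A[(np.degrees(A)<60)|(np.degrees(A)>150)]))
print("shafttop",circ(np.array([.4878,-.2112]),.0075,.104,-1,A,.003))
print("disc",circ(np.array([.5006,.1818]),.058,.04,-1,A))
# side view check
s=ctrl.get_image("side")
C=s["color"][:,:,::-1].copy()
for X in([.5006,.1818,.04],[.5006,.1818,.086],[.4877,-.2112,.104],[.4877,-.2112,.07],[.4877-.077*np.cos(.18),-.2112-.077*np.sin(.18),.118],[.479,-.2245,.082]):
    u,v=proj(s,X); cv2.circle(C,(int(u*4),int(v*4)),1,(0,0,255),-1,shift=2) if 0 else None; print(np.round([u,v],1)); C[int(round(v)),int(round(u))]=(0,0,255)
a=cv2.resize(C[280:360,260:340],(400,400),interpolation=cv2.INTER_NEAREST)
b=cv2.resize(C[165:245,310:390],(400,400),interpolation=cv2.INTER_NEAREST)
cv2.imwrite("pics/crop3.png",np.hstack([a,b]))
o=ctrl.get_obs();print(o["t"],o["tool_pos"])
```

```text
10.3 {'back': (array([0.0034, 0.0854]), np.int64(219)), 'right': (array([-0.0061, -0.0849]), np.int64(219)), 'front': (array([ 0.0048, -0.0838]), np.int64(221))}
flange (array([ 0.48889163, -0.20960213,  0.03004316]), np.float64(0.0006270923561015755))
shafttop (array([ 0.48971809, -0.21181924,  0.00847778]), np.float64(0.0009961086613740821))
disc (array([0.50063777, 0.18190204, 0.05787746]), np.float64(0.0007471932720584705))
[299.2 312.2]
[299.  293.4]
[347.7 179.4]
[347.1 191.8]
[380.9 175.4]
[351.9 185.2]
1.25 [ 0.23460592 -0.57925686  0.2312701 ]
```

View pics/crop3.png

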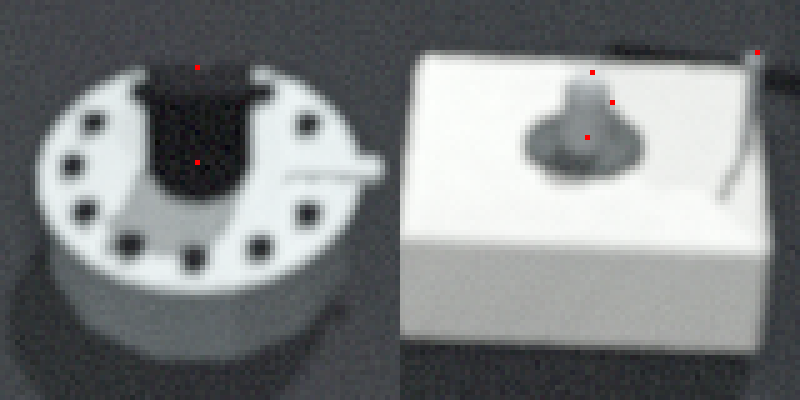

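The measurements agree across the two cameras:
- **Carousel:** (0.5006, 0.1819), pointer at -166.7°
- **Spindle:** (0.4889, -0.2097)
- **Drive front:** -170°
- **Key:** about -124°, which is 46° CCW of front and inside the stated range

Now I'll move above the carousel.

Request:
step_arm:
  moves:
    - [1,0.0205,0.0585,0,-0.7]
    - [1,0.0205,0.0585,0,-0.7]
    - [1,0.0205,0.0585,0,-0.7]
    - [1,0.0205,0.0585,0,-0.7]
    - [1,0.0205,0.0585,0,-0.7]
    - [1,0.0205,0.0585,0,-0.7]
    - [1,0.0205,0.0585,0,-0.7]
    - [1,0.0205,0.0585,0,-0.7]
    - [1,0.0205,0.0585,0,-0.7]
    - [1,0.0205,0.0585,0,-0.7]
    - [1,0.0205,0.0585,0,-0.7]
    - [1,0.0205,0.0585,0,-0.7]
    - [1,0.0205,0.0585,0,-0.3]
    - [1,0,0,0,0]
  newtons: 60

```text
t: 3.0
tool_pos: [0.5, 0.1918, 0.2335]
tool_rot: [3.117, 0.352, 0.019]
contact_force: [-0.1, -0.1, 0.7]
opening: 0.0855
```

```bash
cat > st.py <<'E'
from h import *
from scipy.spatial.transform import Rotation as Ro
def st():
    o=ctrl.get_obs(); R=Ro.from_rotvec(o["tool_rot"]).as_matrix()
    print("t",round(o["t"],2),"pos",np.round(o["tool_pos"],4),"yaw_y",round(np.degrees(np.arctan2(R[1,1],R[0,1])),2),"tilt",np.round(R[:2,2],4),"F",np.round(o["contact_force"],2),"T",np.round(o["wrist_torque"],3),"op",round(o["opening"],4),"q6",round(o["q"][5],3)); return o
if __name__=="__main__": st()
E
python3 st.py
```

```text
t 3.0 pos [0.5    0.1918 0.2335] yaw_y -77.12 tilt [ 0.0128 -0.0034] F [-0.12 -0.12  0.66] T [-0.024 -0.001 -0.057] op 0.0855 q6 1.577
```

Request:
step_arm:
  moves:
    - [1,0.0005,-0.01,-0.04,0.4]
    - [1,0,0,-0.03,0]
    - [1,0,0,0,0]
    - [1,0,0,0,0]

```text
t: 3.5
tool_pos: [0.5012, 0.1805, 0.1645]
tool_rot: [3.115, 0.363, 0.025]
contact_force: [-0.1, 0.6, 0.9]
opening: 0.0853
```

```bash
python3 st.py
python3 - <<'E'
from h import *
a=shot("side","pics/s1.png");b=shot("top","pics/t1.png")
f=lambda c:cv2.resize(c,(400,400),interpolation=cv2.INTER_CUBIC)
cv2.imwrite("pics/c4.png",np.hstack([f(a["color"][200:360,220:380,::-1]),f(b["color"][170:290,180:300,::-1])]))
E
```

```text
t 3.5 pos [0.5012 0.1805 0.1645] yaw_y -76.7 tilt [ 0.0165 -0.0038] F [-0.13  0.65  0.93] T [-0.008  0.071 -0.001] op 0.0853 q6 1.55
```

View pics/c4.png

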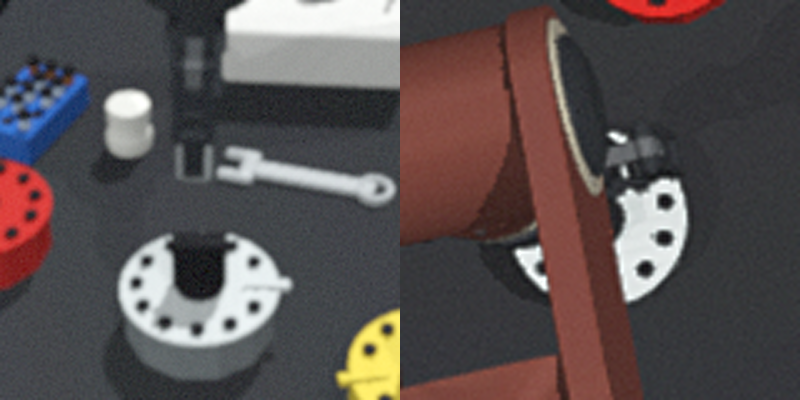

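The gripper is lined up over the grey handle. The tool has a small 1° tilt, which I'll keep watching. Descending now.

Request:
step_arm:
  moves:
    - [1,-0.0005,0.0015,-0.055,0]
    - [1,0,0,-0.05,0]
    - [1,0,0,-0.007,0]
    - [1,0,0,0,0]

```text
t: 4.1
tool_pos: [0.5068, 0.183, 0.0594]
tool_rot: [3.116, 0.363, 0.05]
contact_force: [-0.8, 0.5, 0.9]
opening: 0.0848
```

```bash
python3 st.py
python3 - <<'E'
from h import *
a=shot("side","pics/s2.png")
cv2.imwrite("pics/c5.png",cv2.resize(a["color"][240:370,240:370,::-1],(520,520),interpolation=cv2.INTER_CUBIC))
E
```

```text
t 4.1 pos [0.5068 0.183  0.0594] yaw_y -76.73 tilt [ 0.0322 -0.0005] F [-0.79  0.49  0.93] T [-0.035  0.003  0.063] op 0.0848 q6 1.555
```

View pics/c5.png

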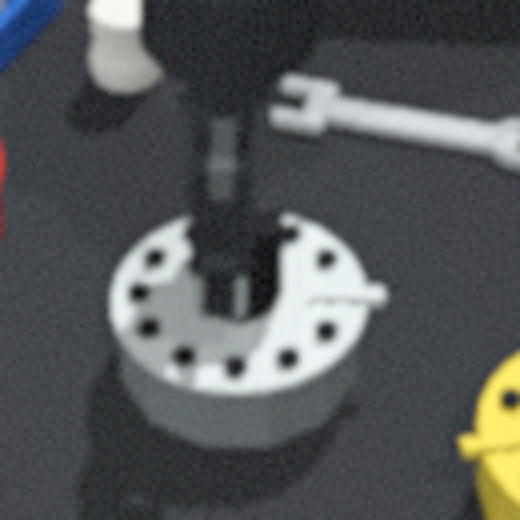

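The fast descent builds up tilt through lag, now 1.8°. I'll go up fast to reverse it, then come down slowly.

Request:
step_arm:
  moves:
    - [1,0,0,0.055,0]
    - [1,0,0,0.055,0]
    - [1,0,0,0.04,0]
    - [1,0,0,0,0]
    - [1,0,0,0,0]

```text
t: 4.78
tool_pos: [0.5101, 0.1837, 0.2269]
tool_rot: [3.117, 0.363, 0.079]
contact_force: [-0.7, 1.7, 0.3]
opening: 0.0854
```

```bash
python3 st.py
```

```text
t 4.78 pos [0.5101 0.1837 0.2269] yaw_y -76.74 tilt [0.0501 0.0033] F [-0.68  1.67  0.28] T [0.019 0.042 0.009] op 0.0854 q6 1.552
```

Request:
step_arm:
  moves:
    - [1,0,0,0,0]

```text
t: 4.9
tool_pos: [0.5099, 0.1837, 0.2267]
tool_rot: [3.117, 0.363, 0.078]
contact_force: [-0.8, -0.1, 0.5]
opening: 0.0856
```

```bash
python3 st.py
```

```text
t 4.9 pos [0.5099 0.1837 0.2267] yaw_y -76.74 tilt [0.0498 0.0033] F [-0.75 -0.06  0.48] T [-0.015  0.037 -0.023] op 0.0856 q6 1.552
```

Request:
step_arm:
  moves:
    - [1,0,0,0,0]
    - [1,0,0,0,0]

```text
t: 5.15
tool_pos: [0.5087, 0.1834, 0.2242]
tool_rot: [3.117, 0.363, 0.071]
contact_force: [1.1, -0.2, 0.2]
opening: 0.0854
```

```bash
python3 st.py
```

```text
t 5.15 pos [0.5087 0.1834 0.2242] yaw_y -76.74 tilt [0.0456 0.0024] F [ 1.14 -0.24  0.23] T [ 0.034 -0.038  0.011] op 0.0854 q6 1.552
```

Request:
step_arm:
  moves:
    - [1,0,0,-0.01,0]
    - [1,0,0,-0.01,0]

```text
t: 5.4
tool_pos: [0.5086, 0.1834, 0.2025]
tool_rot: [3.117, 0.363, 0.07]
contact_force: [0.6, -0.0, -0.4]
opening: 0.0855
```

```bash
python3 st.py
```

```text
t 5.4 pos [0.5086 0.1834 0.2025] yaw_y -76.74 tilt [0.0448 0.0022] F [ 0.63 -0.04 -0.36] T [ 0.019  0.023 -0.003] op 0.0855 q6 1.553
```

Request:
step_arm:
  moves:
    - [1,0,0,0.001,0]
    - [1,0,0,0.001,0]
    - [1,0,0,0.001,0]
    - [1,0,0,0.001,0]
    - [1,0,0,0.001,0]
    - [1,0,0,0.001,0]
    - [1,0,0,0.001,0]
    - [1,0,0,0.001,0]

```text
t: 6.4
tool_pos: [0.5083, 0.1834, 0.2101]
tool_rot: [3.117, 0.363, 0.068]
contact_force: [0.1, -0.6, 0.1]
opening: 0.0853
```

```bash
python3 st.py
```

```text
t 6.4 pos [0.5083 0.1834 0.2101] yaw_y -76.74 tilt [0.0436 0.002 ] F [ 0.09 -0.57  0.1 ] T [-0.037  0.014  0.018] op 0.0853 q6 1.552
```

Slow moves don't add tilt. A constant tilt at the grasp is harmless, because turning about the vertical keeps the carousel level. So I'll work slowly from here.

Request:
step_arm:
  moves:
    - [1,-0.001,0,-0.005,0]
    - [1,-0.001,-0.0005,-0.01,0]
    - [1,-0.001,-0.0005,-0.013,0]
    - [1,-0.001,-0.0005,-0.013,0]
    - [1,-0.001,0,-0.013,0]
    - [1,-0.001,0,-0.013,0]
    - [1,-0.001,0,-0.013,0]
    - [1,0,0,-0.01,0]
    - [1,0,0,-0.005,0]
    - [1,0,0,-0.003,0]

```text
t: 7.65
tool_pos: [0.4996, 0.1815, 0.1036]
tool_rot: [3.117, 0.363, 0.064]
contact_force: [-0.3, -0.6, 0.2]
opening: 0.0854
```

```bash
python3 st.py
```

```text
t 7.65 pos [0.4996 0.1815 0.1036] yaw_y -76.74 tilt [0.0408 0.0014] F [-0.27 -0.57  0.16] T [-0.007 -0.011  0.048] op 0.0854 q6 1.554
```

Request:
step_arm:
  moves:
    - [1,0.0005,0,-0.005,0]
    - [1,0.001,0,-0.01,0]
    - [1,0.0005,0,-0.01,0]
    - [1,0,0,-0.01,0]
    - [1,0,0,-0.007,0]
    - [1,0,0,-0.004,0]
    - [1,0,0,-0.003,0]
    - [1,0,0,0,0]

```text
t: 8.65
tool_pos: [0.5021, 0.1815, 0.0515]
tool_rot: [3.117, 0.363, 0.065]
contact_force: [-0.1, -0.8, 0.4]
opening: 0.0853
```

```bash
python3 st.py
```

```text
t 8.65 pos [0.5021 0.1815 0.0515] yaw_y -76.74 tilt [0.0416 0.0015] F [-0.13 -0.81  0.38] T [ 0.003 -0.004  0.011] op 0.0853 q6 1.554
```

Request:
step_arm:
  moves:
    - [0,-0.0005,0,0,0]
    - [0,0,0,0,0]
    - [0,0,0,0,0]
    - [0,0,0,0,0]
    - [0,0,0,0,0]
    - [0,0,0,0,0]
    - [0,0,0,0,0]
    - [0,0,0,0,0]
  newtons: 80

```text
t: 9.65
tool_pos: [0.5025, 0.1819, 0.053]
tool_rot: [3.118, 0.362, 0.069]
contact_force: [0.4, -0.2, 0.1]
opening: 0.0146
```

```bash
python3 st.py
```

```text
t 9.65 pos [0.5025 0.1819 0.053 ] yaw_y -76.76 tilt [0.0439 0.0028] F [ 0.4  -0.2   0.13] T [0.147 0.06  0.04 ] op 0.0146 q6 1.554
```

Request:
step_arm:
  moves:
    - [0,0,0,0.003,0]
    - [0,0,0,0.006,0]
    - [0,0,0,0.01,0]
    - [0,0,0,0.01,0]
    - [0,0,0,0.01,0]
    - [0,0,0,0.008,0]
    - [0,0,0,0.004,0]
    - [0,0,0,0,0]

```text
t: 10.65
tool_pos: [0.5001, 0.1814, 0.1053]
tool_rot: [3.117, 0.363, 0.062]
contact_force: [-0.1, -0.3, -4.8]
opening: 0.015
```

```bash
python3 st.py
python3 - <<'E'
from h import *
a=shot("side","pics/s3.png")
cv2.imwrite("pics/c6.png",cv2.resize(a["color"][220:370,220:370,::-1],(600,600),interpolation=cv2.INTER_CUBIC))
E
```

```text
t 10.65 pos [0.5001 0.1814 0.1053] yaw_y -76.74 tilt [0.0395 0.0014] F [-0.11 -0.34 -4.76] T [-0.01   0.023  0.007] op 0.015 q6 1.553
```

View pics/c6.png

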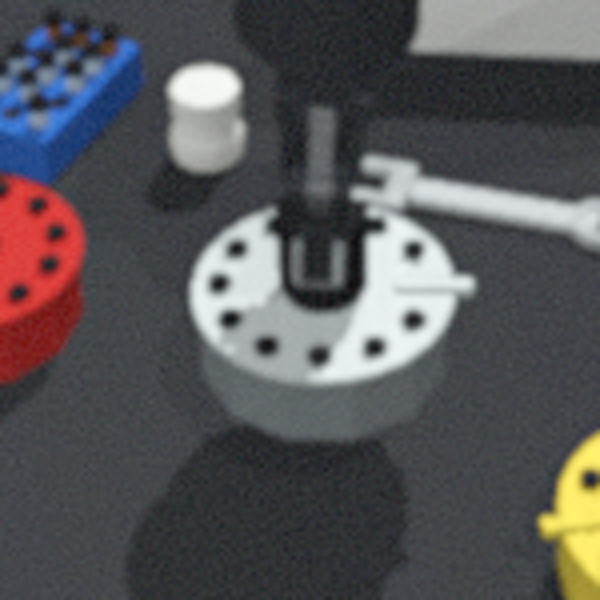

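The lift holds: wrist shows -4.8 N and the carousel is level. Continuing up slowly.

Request:
step_arm:
  moves:
    - [0,0,0,0.005,0]
    - [0,0,0,0.01,0]
    - [0,0,0,0.011,0]
    - [0,0,0,0.011,0]
    - [0,0,0,0.011,0]
    - [0,0,0,0.011,0]
    - [0,0,0,0.011,0]
    - [0,0,0,0.008,0]
    - [0,0,0,0.004,0]
    - [0,0,0,0,0]

```text
t: 11.95
tool_pos: [0.4996, 0.1812, 0.1929]
tool_rot: [3.117, 0.363, 0.061]
contact_force: [0.7, -1.0, -4.3]
opening: 0.0149
```

```bash
python3 st.py
```

```text
t 11.95 pos [0.4996 0.1812 0.1929] yaw_y -76.74 tilt [0.039  0.0013] F [ 0.67 -1.02 -4.25] T [0.036 0.034 0.047] op 0.0149 q6 1.552
```

Request:
step_arm:
  moves:
    - [0,0,-0.006,0,1.5]
    - [0,0,-0.012,0,3]
    - [0,-0.001,-0.015,0,4]
    - [0,-0.001,-0.015,0,4]
    - [0,-0.001,-0.015,0,4]
    - [0,0,-0.015,0,4]
    - [0,0,-0.015,0,4]
    - [0,0,-0.012,0,3]
    - [0,0,-0.006,0,1.5]
    - [0,0,0,0,0]

```text
t: 13.2
tool_pos: [0.4925, 0.0665, 0.1859]
tool_rot: [-2.913, -1.155, -0.042]
contact_force: [-0.2, -0.3, -4.2]
opening: 0.0148
```

```bash
python3 st.py
```

```text
t 13.2 pos [0.4925 0.0665 0.1859] yaw_y -46.74 tilt [0.0219 0.017 ] F [-0.23 -0.33 -4.16] T [-0.034  0.044  0.035] op 0.0148 q6 0.787
```

```bash
cat >> st.py <<'E'
    # carousel tilt rel. to grasp
    R=Ro.from_rotvec(o["tool_rot"]).as_matrix()
    G=Ro.from_rotvec([3.117,.363,.065]).as_matrix()
    z=R@G.T@np.array([0,0,1.]); print("carousel axis tilt",np.round(z[:2],4))
    # handle pos: grasp point 
    print("grasp pt",np.round(o["tool_pos"]-.019*R[:,2],4), "ptr est",round(-166.7+np.degrees(np.arctan2(R[1,1],R[0,1]))+76.74,1))
E
python3 st.py
```

```text
File "st.py", line 8
    R=Ro.from_rotvec(o["tool_rot"]).as_matrix()
IndentationError: unexpected indent
```

Request:
step_arm:
  moves:
    - [0,0,-0.02,0.001,0]
    - [0,0,-0.035,0.001,0]
    - [0,0,-0.035,0.001,0]
    - [0,0,-0.03,0.001,0]
    - [0,0,-0.015,0.001,0]
    - [0,0,0,0.001,0]

```text
t: 13.95
tool_pos: [0.4914, -0.0694, 0.19]
tool_rot: [-2.909, -1.155, -0.039]
contact_force: [-0.3, -0.3, -4.7]
opening: 0.0149
```

```bash
python3 st.py
```

```text
File "st.py", line 8
    R=Ro.from_rotvec(o["tool_rot"]).as_matrix()
IndentationError: unexpected indent
```

```bash
cat > st.py <<'E'
from h import *
from scipy.spatial.transform import Rotation as Ro
def st():
    o=ctrl.get_obs(); R=Ro.from_rotvec(o["tool_rot"]).as_matrix()
    yaw=np.degrees(np.arctan2(R[1,1],R[0,1]))
    print("t",round(o["t"],2),"pos",np.round(o["tool_pos"],4),"F",np.round(o["contact_force"],2),"T",np.round(o["wrist_torque"],3),"op",round(o["opening"],4),"q6",round(o["q"][5],3))
    G=Ro.from_rotvec([3.117,.363,.065]).as_matrix(); C=R@G.T   # carousel attitude change since grasp
    c=o["tool_pos"]+C@(np.array([.5006,.1819,0])-np.array([.5021,.1815,.0525]))
    print("carousel axis tilt",np.round(C[:2,2],4),"underside centre",np.round(c,4),"ptr",round(-166.7+yaw+76.74,1))
    return o
if __name__=="__main__": st()
E
python3 st.py
```

```text
t 13.95 pos [ 0.4914 -0.0694  0.19  ] F [-0.32 -0.27 -4.74] T [-0.017 -0.019 -0.035] op 0.0149 q6 0.507
carousel axis tilt [0.0159 0.0027] underside centre [ 0.4891 -0.07    0.1375] ptr -136.7
```

Request:
step_arm:
  moves:
    - [0,0,-0.015,0,3]
    - [0,0,-0.03,0,6]
    - [0,0,-0.03,0,7]
    - [0,0,-0.03,0,7]
    - [0,0,-0.02,0,6]
    - [0,0,-0.01,0,4]
    - [0,0,0,0,2]
    - [0,0,0,0,0]

```text
t: 14.95
tool_pos: [0.4934, -0.1979, 0.1891]
tool_rot: [-2.387, -2.003, -0.037]
contact_force: [-0.7, 0.7, -4.3]
opening: 0.0148
```

```bash
python3 st.py
```

```text
t 14.95 pos [ 0.4934 -0.1979  0.1891] F [-0.7   0.72 -4.3 ] T [-0.    -0.029 -0.042] op 0.0148 q6 -0.368
carousel axis tilt [0.0127 0.0042] underside centre [ 0.4917 -0.1994  0.1366] ptr -100.0
```

Request:
step_arm:
  moves:
    - [0,-0.001,-0.004,-0.005,0]
    - [0,-0.001,-0.004,-0.006,0]
    - [0,-0.001,-0.002,-0.006,0]
    - [0,0,0,-0.004,0]
    - [0,0,0,0,0]

```text
t: 15.58
tool_pos: [0.4899, -0.2067, 0.1658]
tool_rot: [-2.385, -2.002, -0.037]
contact_force: [-0.3, 0.2, -4.2]
opening: 0.0149
```

```bash
python3 st.py
python3 - <<'E'
from h import *
a=shot("side","pics/s4.png");b=shot("top","pics/t4.png")
f=lambda c:cv2.resize(c,(400,400),interpolation=cv2.INTER_CUBIC)
cv2.imwrite("pics/c7.png",np.hstack([f(a["color"][140:240,300:400,::-1]),f(b["color"][180:290,365:475,::-1])]))
E
```

```text
t 15.57 pos [ 0.4899 -0.2067  0.1658] F [-0.25  0.23 -4.19] T [-0.008  0.012 -0.001] op 0.0149 q6 -0.388
carousel axis tilt [0.0138 0.003 ] underside centre [ 0.4882 -0.2081  0.1133] ptr -99.9
```

View pics/c7.png

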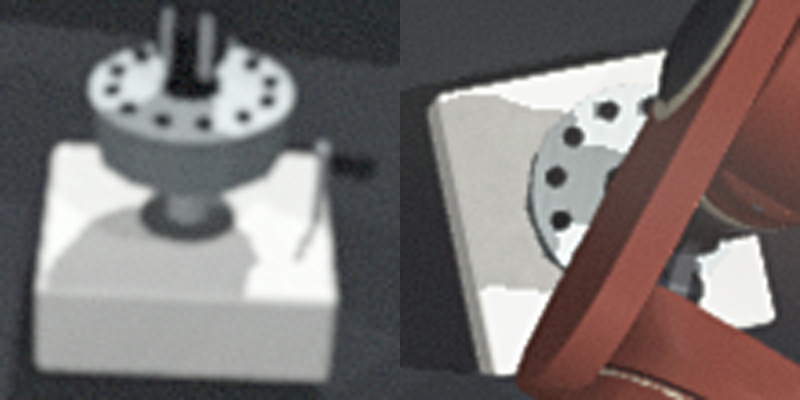

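```bash
cat > ov.py <<'E'
from h import *
import sys
from scipy.optimize import least_squares
def meas_disc(zt,c0):
    # joint fit of disc (r=.058 at height zt) edge in both views
    a=np.radians(np.arange(0,360,4)); obs=[]
    for n in("side","top"):
        im=ctrl.get_image(n); g=cv2.GaussianBlur(cv2.cvtColor(im["color"],cv2.COLOR_RGB2GRAY),(0,0),.8).astype(np.float32)
        obs.append((n,im,g))
    res={}
    for n,im,g in obs:
        c=np.array(c0,float)
        for _ in range(5):
            pts=[];w=[]
            for t in a:
                rs=np.arange(.053,.063,.0004)
                uv=np.array([proj(im,[c[0]+r*np.cos(t),c[1]+r*np.sin(t),zt]) for r in rs],np.float32)
                v=cv2.remap(g,uv[:,0][:,None],uv[:,1][:,None],cv2.INTER_LINEAR)[:,0]
                d=-np.gradient(v); i=d.argmax()
                if d[i]>3: pts.append([c[0]+rs[i]*np.cos(t),c[1]+rs[i]*np.sin(t)])
            p=np.array(pts); f=least_squares(lambda q:np.hypot(*(p-q[:2]).T)-.058,c,loss="soft_l1",f_scale=.0005); c=f.x
        print(n,np.round(c,4),len(p),"rms",np.sqrt(np.mean(f.fun**2)).round(4),"med",np.median(abs(f.fun)).round(4))
        res[n]=c
        C=im["color"][:,:,::-1].copy(); uv0=proj(im,[*c,zt]).astype(int); s=5
        x0=max(0,uv0[0]-40);y0=max(0,uv0[1]-40)
        K=cv2.resize(C[y0:y0+80,x0:x0+80],(400,400),interpolation=cv2.INTER_CUBIC)
        for t in a:
            u,v=proj(im,[c[0]+.058*np.cos(t),c[1]+.058*np.sin(t),zt]); cv2.circle(K,(int((u-x0+.5)*s),int((v-y0+.5)*s)),1,(0,0,255),-1)
        res[n+"K"]=K
    return res
E
python3 - <<'E'
from ov import *
r=meas_disc(.153,[.4882,-.2081]); cv2.imwrite("pics/c8.png",np.hstack([r["sideK"],r["topK"]]))
E
```

```text
side [ 0.4902 -0.2061] 58 rms 0.003 med 0.0023
top [ 0.4893 -0.2117] 19 rms 0.0015 med 0.0003
```

View pics/c8.png

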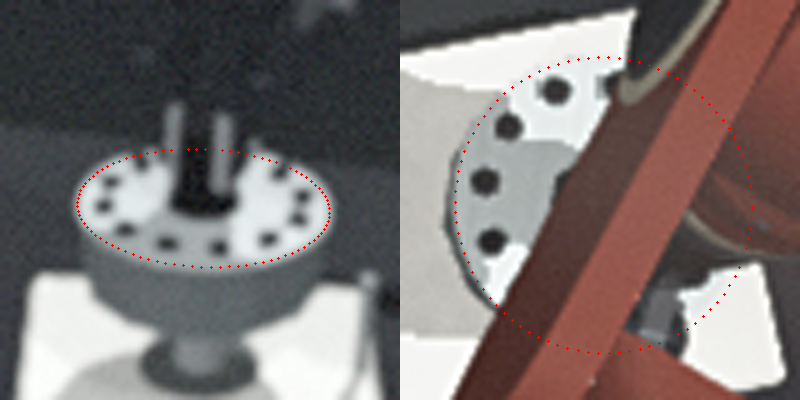

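Request:
step_arm:
  moves:
    - [0,0.0005,-0.001,-0.003,0]
    - [0,0,0,-0.005,0]
    - [0,0,0,-0.005,0]
    - [0,0,0,-0.003,0]
    - [0,0,0,-0.001,0]

```text
t: 16.4
tool_pos: [0.4907, -0.2078, 0.1507]
tool_rot: [-2.385, -2.003, -0.037]
contact_force: [-2.9, 1.8, 3.6]
opening: 0.0151
```

```bash
python3 st.py
```

```text
t 16.4 pos [ 0.4907 -0.2078  0.1507] F [-2.93  1.78  3.65] T [0.525 0.89  0.059] op 0.0151 q6 -0.39
carousel axis tilt [0.0138 0.0031] underside centre [ 0.489  -0.2092  0.0982] ptr -99.9
```

The bore edge is touching the cone on the (-x,+y) side at 8 N. I'll shift the carousel that way.

Request:
step_arm:
  moves:
    - [0,-0.001,0.0006,0.001,0]
    - [0,-0.0005,0.0003,0,0]

```text
t: 16.65
tool_pos: [0.4896, -0.2071, 0.1512]
tool_rot: [-2.387, -2.004, -0.038]
contact_force: [0.9, -0.5, -3.9]
opening: 0.0153
```

```bash
python3 st.py
```

```text
t 16.65 pos [ 0.4896 -0.2071  0.1512] F [ 0.87 -0.49 -3.88] T [-0.057  0.009  0.004] op 0.0153 q6 -0.39
carousel axis tilt [0.0119 0.0043] underside centre [ 0.488  -0.2086  0.0987] ptr -99.9
```

Contact is free again. Lowering gently.

Request:
step_arm:
  moves:
    - [0,0,0,-0.002,0]
    - [0,0,0,-0.002,0]
    - [0,0,0,0,0]

```text
t: 17.02
tool_pos: [0.4894, -0.207, 0.1459]
tool_rot: [-2.386, -2.004, -0.038]
contact_force: [0.3, -1.0, -4.4]
opening: 0.0149
```

```bash
python3 st.py
```

```text
t 17.02 pos [ 0.4894 -0.207   0.1459] F [ 0.3  -1.05 -4.41] T [-0.035 -0.012 -0.009] op 0.0149 q6 -0.39
carousel axis tilt [0.0121 0.0041] underside centre [ 0.4878 -0.2085  0.0935] ptr -99.9
```

Request:
step_arm:
  moves:
    - [0,0,0,-0.002,0]
    - [0,0,0,-0.002,0]
    - [0,0,0,-0.002,0]
    - [0,0,0,-0.001,0]

```text
t: 17.52
tool_pos: [0.4895, -0.2071, 0.1384]
tool_rot: [-2.387, -2.004, -0.038]
contact_force: [0.8, 0.5, -4.9]
opening: 0.0149
```

```bash
python3 st.py
```

```text
t 17.52 pos [ 0.4895 -0.2071  0.1384] F [ 0.8   0.46 -4.86] T [-0.019 -0.012  0.025] op 0.0149 q6 -0.391
carousel axis tilt [0.0119 0.0043] underside centre [ 0.488  -0.2086  0.0859] ptr -99.9
```

Request:
step_arm:
  moves:
    - [0,0,0,-0.0015,0]
    - [0,0,0,-0.001,0]

```text
t: 17.77
tool_pos: [0.4896, -0.2071, 0.1358]
tool_rot: [-2.387, -2.004, -0.038]
contact_force: [-0.1, -0.9, -5.3]
opening: 0.0152
```

```bash
python3 st.py
```

```text
t 17.77 pos [ 0.4896 -0.2071  0.1358] F [-0.07 -0.92 -5.35] T [-0.03  -0.041  0.016] op 0.0152 q6 -0.391
carousel axis tilt [0.0118 0.0043] underside centre [ 0.488  -0.2086  0.0833] ptr -99.9
```

Request:
step_arm:
  moves:
    - [0,0,0,-0.001,0]

```text
t: 17.9
tool_pos: [0.4896, -0.2072, 0.1347]
tool_rot: [-2.387, -2.004, -0.038]
contact_force: [0.1, 0.2, -4.9]
opening: 0.0148
```

```bash
python3 st.py
```

```text
t 17.9 pos [ 0.4896 -0.2072  0.1347] F [ 0.1   0.23 -4.93] T [-0.028 -0.023  0.045] op 0.0148 q6 -0.391
carousel axis tilt [0.0118 0.0044] underside centre [ 0.488  -0.2086  0.0823] ptr -99.9
```

Request:
step_arm:
  moves:
    - [0,0,0,-0.001,0]

```text
t: 18.02
tool_pos: [0.4897, -0.2072, 0.1345]
tool_rot: [-2.387, -2.004, -0.038]
contact_force: [-2.4, 1.2, 2.6]
opening: 0.0149
```

```bash
python3 st.py
```

```text
t 18.02 pos [ 0.4897 -0.2072  0.1345] F [-2.42  1.21  2.63] T [0.282 0.554 0.041] op 0.0149 q6 -0.391
carousel axis tilt [0.0118 0.0043] underside centre [ 0.4881 -0.2086  0.082 ] ptr -99.9
```

Request:
step_arm:
  moves:
    - [0,0,0,-0.0007,0]

```text
t: 18.15
tool_pos: [0.4897, -0.2072, 0.1345]
tool_rot: [-2.387, -2.004, -0.038]
contact_force: [-2.7, 1.5, 0.8]
opening: 0.0146
```

```bash
python3 st.py
```

```text
t 18.15 pos [ 0.4897 -0.2072  0.1345] F [-2.71  1.53  0.78] T [ 0.23   0.57  -0.007] op 0.0146 q6 -0.391
carousel axis tilt [0.0119 0.0043] underside centre [ 0.4882 -0.2086  0.0821] ptr -99.9
```

The carousel rides on the key at 82 mm with about 6 N of press. Now I'll turn it clockwise under light pressure.

Request:
step_arm:
  moves:
    - [0,-0.0003,0.0002,-0.0005,-2]
    - [0,0,0,-0.0005,-2]
    - [0,0,0,-0.0005,-2]
    - [0,0,0,-0.0005,-2]
    - [0,0,0,-0.0005,-2]

```text
t: 18.77
tool_pos: [0.4899, -0.2078, 0.1344]
tool_rot: [-2.566, -1.777, -0.04]
contact_force: [-3.8, 1.2, 4.5]
opening: 0.0149
```

```bash
python3 st.py
```

```text
t 18.77 pos [ 0.4899 -0.2078  0.1344] F [-3.81  1.16  4.45] T [0.183 0.808 0.127] op 0.0149 q6 -0.207
carousel axis tilt [0.0118 0.0043] underside centre [ 0.4882 -0.2091  0.0819] ptr -110.5
```

Request:
step_arm:
  moves:
    - [0,-0.0003,0.0001,-0.0002,-2]
    - [0,-0.0002,0,-0.0003,-2]
    - [0,0,0,-0.0003,-2]

```text
t: 19.15
tool_pos: [0.4901, -0.2079, 0.1342]
tool_rot: [-2.664, -1.632, -0.043]
contact_force: [-2.5, 1.2, 3.8]
opening: 0.0152
```

```bash
python3 st.py
```

```text
t 19.15 pos [ 0.4901 -0.2079  0.1342] F [-2.52  1.22  3.76] T [0.186 0.711 0.098] op 0.0152 q6 -0.096
carousel axis tilt [0.0105 0.0037] underside centre [ 0.4882 -0.209   0.0817] ptr -117.0
```

Request:
step_arm:
  moves:
    - [0,-0.0002,0,-0.0003,-1.5]
    - [0,-0.0002,0,-0.0003,-1.5]
    - [0,0,0,-0.0003,-1.5]

```text
t: 19.52
tool_pos: [0.49, -0.2079, 0.1331]
tool_rot: [-2.732, -1.519, -0.046]
contact_force: [0.0, 0.1, -4.8]
opening: 0.0151
```

```bash
python3 st.py
```

```text
t 19.52 pos [ 0.49   -0.2079  0.1331] F [ 0.02  0.14 -4.8 ] T [-0.041  0.13   0.008] op 0.0151 q6 -0.012
carousel axis tilt [0.0096 0.0028] underside centre [ 0.4881 -0.2088  0.0806] ptr -121.8
```

Request:
step_arm:
  moves:
    - [0,-0.0002,0,-0.0003,-1.5]
    - [0,0,0,-0.0003,-1.5]

```text
t: 19.77
tool_pos: [0.4889, -0.2073, 0.1294]
tool_rot: [-2.773, -1.44, -0.046]
contact_force: [1.6, -1.1, -3.8]
opening: 0.0151
```

```bash
python3 st.py
```

```text
t 19.77 pos [ 0.4889 -0.2073  0.1294] F [ 1.61 -1.14 -3.76] T [-0.251 -0.312  0.001] op 0.0151 q6 0.044
carousel axis tilt [0.0112 0.0009] underside centre [ 0.4869 -0.2081  0.077 ] ptr -125.1
```

It dropped at a pointer angle of about -122°, as predicted. Lowering straight home.

Request:
step_arm:
  moves:
    - [0,0.0005,-0.0004,-0.001,0]
    - [0,0,0,-0.0015,0]
    - [0,0,0,-0.0015,0]

```text
t: 20.15
tool_pos: [0.489, -0.2075, 0.1239]
tool_rot: [-2.773, -1.439, -0.045]
contact_force: [0.5, -0.1, -5.5]
opening: 0.0148
```

```bash
python3 st.py
```

```text
t 20.15 pos [ 0.489  -0.2075  0.1239] F [ 0.53 -0.08 -5.55] T [-0.057 -0.081  0.047] op 0.0148 q6 0.044
carousel axis tilt [0.0122 0.0002] underside centre [ 0.487  -0.2082  0.0714] ptr -125.1
```

Request:
step_arm:
  moves:
    - [0,0,0,-0.001,0]
    - [0,0,0,-0.0005,0]

```text
t: 20.4
tool_pos: [0.4891, -0.2076, 0.123]
tool_rot: [-2.772, -1.439, -0.045]
contact_force: [-1.4, 0.1, -0.0]
opening: 0.015
```

```bash
python3 st.py
```

```text
t 20.4 pos [ 0.4891 -0.2076  0.123 ] F [-1.43  0.08 -0.  ] T [0.158 0.312 0.05 ] op 0.015 q6 0.044
carousel axis tilt [0.0124 0.0002] underside centre [ 0.487  -0.2083  0.0706] ptr -125.1
```

It's home: 70.6 mm, level, about 5 N of contact. Now I'll turn it with the spindle, about -45°, compensating for the small grasp offset.

Request:
step_arm:
  moves:
    - [0,0,-0.0001,0,-2]
    - [0,0,-0.0001,0,-3]
    - [0,0,-0.0001,0,-4]
    - [0,0,-0.0001,0,-4]

```text
t: 20.9
tool_pos: [0.4906, -0.2087, 0.1231]
tool_rot: [-2.93, -1.103, -0.052]
contact_force: [0.2, -1.0, -3.4]
opening: 0.0152
```

```bash
python3 st.py
```

```text
t 20.9 pos [ 0.4906 -0.2087  0.1231] F [ 0.2  -0.96 -3.42] T [-0.04  -0.007  0.151] op 0.0152 q6 0.282
carousel axis tilt [0.0079 0.0002] underside centre [ 0.4886 -0.209   0.0706] ptr -138.7
```

Request:
step_arm:
  moves:
    - [0,0,-0.0001,-0.0002,-4]
    - [0,0,-0.0001,-0.0002,-4]
    - [0,0,-0.0001,0,-4]
    - [0,0,-0.0001,0,-4]

```text
t: 21.4
tool_pos: [0.4907, -0.2095, 0.1231]
tool_rot: [-3.066, -0.669, -0.054]
contact_force: [0.1, -0.5, -4.0]
opening: 0.0149
```

```bash
python3 st.py
```

```text
t 21.4 pos [ 0.4907 -0.2095  0.1231] F [ 0.07 -0.45 -3.97] T [-0.052 -0.006  0.206] op 0.0149 q6 0.577
carousel axis tilt [ 0.0074 -0.0003] underside centre [ 0.4888 -0.2094  0.0707] ptr -155.4
```

Request:
step_arm:
  moves:
    - [0,0,-0.0001,-0.0002,-4]
    - [0,0,-0.0001,0,-4]
    - [0,0,-0.0001,0,-3]
    - [0,0,0,0,-2]

```text
t: 21.9
tool_pos: [0.4907, -0.2101, 0.1232]
tool_rot: [3.124, 0.302, 0.054]
contact_force: [-0.7, -1.4, -3.6]
opening: 0.0151
```

```bash
python3 st.py
python3 - <<'E'
from h import *
a=shot("side","pics/s9.png");b=shot("top","pics/t9.png")
f=lambda c:cv2.resize(c,(400,400),interpolation=cv2.INTER_CUBIC)
cv2.imwrite("pics/c9.png",np.hstack([f(a["color"][140:240,300:400,::-1]),f(b["color"][180:290,365:475,::-1])]))
c=np.array([.4889,-.2097]);
for ang in (-168,-170,-172): print(ang,proj(a,[*(c+.066*np.array([np.cos(np.radians(ang)),np.sin(np.radians(ang))])),.108]))
E
```

```text
t 21.9 pos [ 0.4907 -0.2101  0.1232] F [-0.67 -1.44 -3.59] T [-0.058  0.089  0.259] op 0.0151 q6 0.819
carousel axis tilt [ 0.0072 -0.0004] underside centre [ 0.4888 -0.2096  0.0707] ptr -168.9
-168 [375.19505636 178.82503832]
-170 [375.24258249 179.30906629]
-172 [375.25596928 179.79317351]
```

View pics/c9.png

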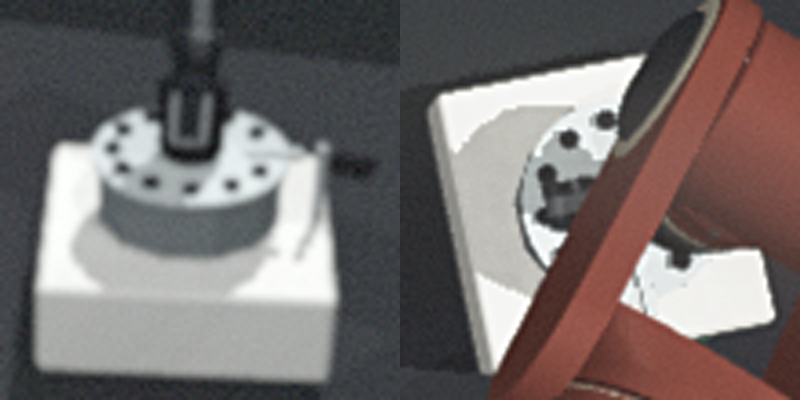

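The pointer in the side view sits right at the post (about (375,179)), and the kinematics say -168.9°. One more degree, settle, and open.

Request:
step_arm:
  moves:
    - [0,0,0,0,-1.2]
    - [0,0,0,0,0]
    - [0.5,0,0,0,0]
    - [1,0,0,0,0]
    - [1,0,0,0,0]
    - [1,0,0,0,0]
    - [1,0,0,0,0]
    - [1,0,0,0,0]
    - [1,0,0,0,0]

```text
t: 23.12
tool_pos: [0.4925, -0.2111, 0.126]
tool_rot: [3.124, 0.268, 0.061]
contact_force: [-0.1, -0.7, 0.7]
opening: 0.0854
```

```bash
python3 st.py
```

```text
t 23.12 pos [ 0.4925 -0.2111  0.126 ] F [-0.09 -0.7   0.71] T [-0.015  0.042 -0.016] op 0.0854 q6 0.84
carousel axis tilt [0.0024 0.0016] underside centre [ 0.4909 -0.2107  0.0735] ptr -170.2
```

Released. Raising slowly, then moving aside for a clear top view.

Request:
step_arm:
  moves:
    - [1,0,0,0.005,0]
    - [1,0,0,0.01,0]
    - [1,0,0,0.012,0]
    - [1,0,0,0.015,0]
    - [1,0,0,0.015,0]
    - [1,0,0,0.02,0]
    - [1,0,0,0.03,0]
    - [1,0,0,0.03,0]
    - [1,-0.01,-0.02,0.02,0]
    - [1,-0.03,-0.05,0,0]
    - [1,-0.03,-0.05,0,0]
    - [1,-0.03,-0.05,0,0]
    - [1,-0.03,-0.05,0,0]
    - [1,-0.03,-0.05,0,0]
    - [1,-0.03,-0.05,0,0]
    - [1,-0.02,-0.05,0,0]
    - [1,0,-0.03,0,0]
    - [1,0,0,0,0]

```text
t: 25.38
tool_pos: [0.2743, -0.6234, 0.3085]
tool_rot: [3.108, 0.271, 0.079]
contact_force: [-0.9, 0.2, -0.1]
opening: 0.0852
```

```bash
python3 st.py
python3 - <<'E'
from ov import *
r=meas_disc(.110,[.4889,-.2097]); cv2.imwrite("pics/c10.png",np.hstack([r["sideK"],r["topK"]]))
b=shot("top","pics/t10.png")
cv2.imwrite("pics/c11.png",cv2.resize(b["color"][180:290,365:475,::-1],(600,600),interpolation=cv2.INTER_CUBIC))
E
```

```text
t 25.38 pos [ 0.2743 -0.6234  0.3085] F [-0.86  0.21 -0.12] T [-0.023 -0.003  0.006] op 0.0852 q6 0.114
carousel axis tilt [-0.0108  0.0162] underside centre [ 0.2733 -0.6238  0.2559] ptr -170.0
side [ 0.489  -0.2044] 51 rms 0.003 med 0.0024
top [ 0.4893 -0.2122] 32 rms 0.0005 med 0.0002
```

View pics/c10.png

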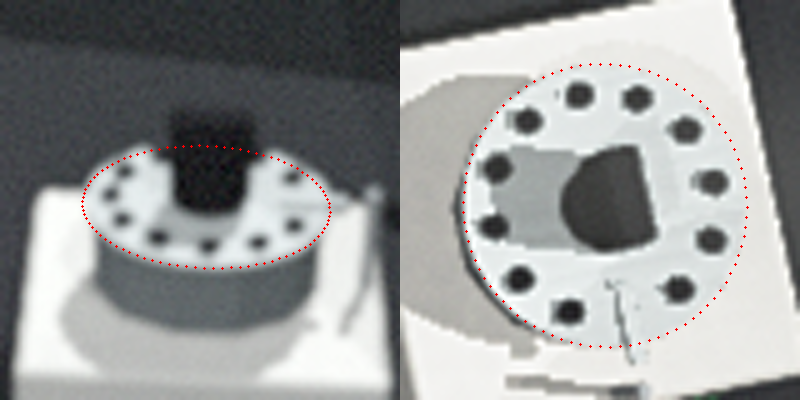

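View pics/c11.png

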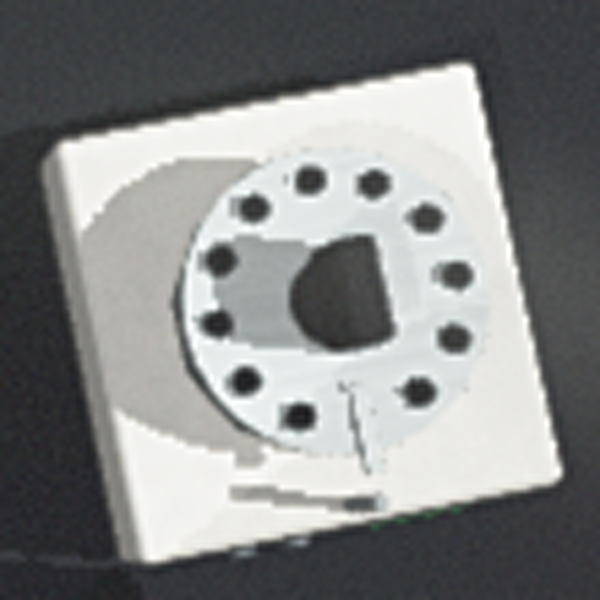

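The carousel is home and upright, with its pointer near the post. I'll measure the pointer angle from the cap pattern: 11 caps at 30° spacing, with the gap at the pointer. The same method on the starting picture checks it.

```bash
cat > caps.py <<'E'
from h import *
def caps(img,im,c,z,n):
    g=cv2.cvtColor(img,cv2.COLOR_BGR2GRAY)
    u0,v0=proj(im,[*c,z]).astype(int); s=6; w=38
    k=cv2.resize(g[v0-w:v0+w,u0-w:u0+w],None,fx=s,fy=s,interpolation=cv2.INTER_CUBIC)
    nn,l,st,ce=cv2.connectedComponentsWithStats((k<95).astype(np.uint8)); P=[]
    for i in range(1,nn):
        if 150<st[i,4]<1500:
            x,y=(ce[i]+.5)/s-.5; P.append(pix2z(im,x+u0-w,y+v0-w,z)[:2])
    P=np.array(P); r=np.hypot(*(P-c).T); P=P[(r>.035)&(r<.058)]
    from scipy.optimize import least_squares
    f=least_squares(lambda q:np.hypot(*(P-q[:2]).T)-q[2],[*c,.046],loss="soft_l1",f_scale=.0005)
    a=np.degrees(np.arctan2(*(P-f.x[:2]).T[::-1])); ph=np.degrees(np.angle(np.mean(np.exp(1j*np.radians(a*12)))))/12
    print(n,len(P),"fit",np.round(f.x,4),"angles",np.round(np.sort(a),1),"phase mod 30:",round(ph,2), "candidates",np.round([ph-180+30*i for i in range(3)],1))
E
python3 - <<'E'
from caps import *
im=ctrl.get_image("top")
caps(cv2.imread("pics/top0.png"),im,np.array([.5006,.1819]),.044,"start")
caps(cv2.imread("pics/t10.png"),im,np.array([.4889,-.2105]),.114,"end")
for ang in (-165,-170,-175):
    u,v=proj(im,[.4889+.066*np.cos(np.radians(ang)),-.2097+.066*np.sin(np.radians(ang)),.108]); print(ang,(u+.5-365)*600/110,(v+.5-180)*600/110)
E
```

```text
start 11 fit [0.5007 0.182  0.0458] angles [-136.9 -107.   -76.7  -46.8  -16.5   13.3   43.1   72.8  102.9  132.9
  163.1] phase mod 30: 13.12 candidates [-166.9 -136.9 -106.9]
end 11 fit [ 0.4889 -0.2108  0.0458] angles [-140.  -109.6  -79.3  -49.3  -19.3   10.8   40.7   70.2  100.3  130.2
  160.4] phase mod 30: 10.47 candidates [-169.5 -139.5 -109.5]
-165 382.49452597693164 470.9089831900613
-170 367.58791700560687 474.51842567152255
-175 352.3966772406187 476.80621907411023
```

View pics/t10.png

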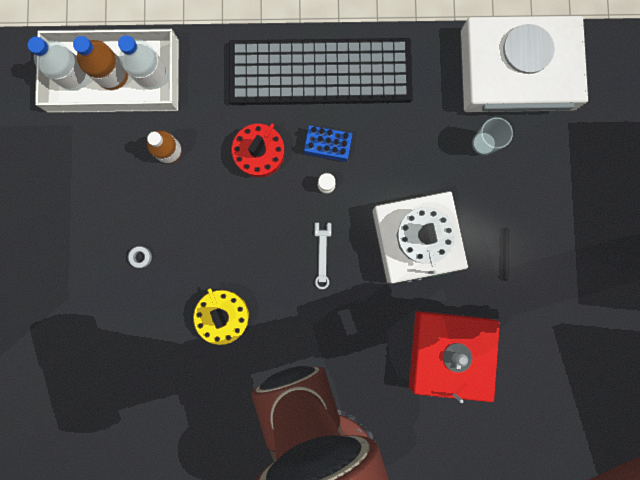

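Everything else stands where it was: jar (326,183), wrench (322,255), rack (329,142). The carousel is on the white drive at (426,235). Handing in.

```bash
python3 -c "
from station import ctrl
print(ctrl.finish_job(), ctrl.get_obs()['t'])"
```

```text
the job is handed in; nothing more can be done
the job is handed in; nothing more can be done
```

I set the grey carousel on the white drive, keyed and turned until its pointer faces the index post, then released it and handed the job in. It finished at about 26 s on the robot's clock, and no verdict was reported.

**How it went:** I rode the carousel on the key with about 6–9 N of press and turned it clockwise. The keyway dropped at a pointer angle of about -122°. I then lowered it to the flange and turned it with the spindle to the post; the wrist showed about 0.2–0.26 N m.

**Last checks:**
- **Pointer:** the top view put it at -169.5° against the drive's front at -170°, about 0.6 mm at the tip.
- **Height and level:** the arm's own reading, taken just before I let go, gave the underside at 70.7 mm and a tilt under 0.01 rad.
- **Centring:** the cap pattern in the top view gave a centre about 1 mm from the spindle axis, within the calibration error.
- **Bench:** everything else looked unmoved in the final picture, and the arm was clear.

**Disagreements:**
- **Disc-edge fits:** after release, the side and top cameras differed by about 8 mm in y. The drum edges and partial views confused the fit, so I relied on the cap pattern instead.
- **Tool tilt:** fast moves tilted the tool by up to 0.05 rad before the grasp. I slowed down after that, and by the arm's reading the carousel leaned at most about 0.016 rad while held.
- **Cone contact:** on the way down the bore touched the shaft's cone once, at about 8 N. I corrected it by shifting about 1 mm.

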